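# Open the scrap caddy by its treadle and ease the lid shut

## Task

Press down the treadle of the low, wide steel caddy with your fingertips until its lid is fully open, and keep it open for about two seconds so that the scraps can be looked over. Then let the treadle come up slowly under your fingers so that the lid eases shut without slamming, and take your hand away. Work the lid only through its treadle, and leave the tall, narrow caddy shut and the pepper grinder, pinch bowl and tongs where they are.

Things in the scene. Friction and masses are not known exactly. Their poses are not given: they have to be found in the camera images.
- scrap_caddy: the low, wide open-topped steel scrap caddy, fixed to the ledge: 160 mm (x) by 150 mm (y), 100 mm high; origin at the centre of its underside, z up, the treadle side is its own -x side. A thin side arm and push rod run along its +y wall (reaching 13 mm out from it) and join treadle and lid
- scrap_lid: flat steel lid of the scrap caddy, 166 by 154 mm, 10 mm thick, lying on the rim; origin on its hinge, the caddy's far (+x) top edge, 100 mm up; its own x and z axes match the caddy's when shut; its front edge swings up and back about y to 1.0 rad when fully open
- scrap_lever (a joint): lever of the scrap caddy (rad): 0 = treadle up and lid shut, 0.40 = treadle fully down and lid fully open; the lid opens 2.5 times the lever's angle. No catch: the lid's weight brings the treadle back up (about 4 to 9 N down on the treadle to start, 1 to 4 N when fully open; let up evenly under the fingers over two seconds or more it shuts softly, but let go 5 mm or more short of its rest height it drops with a bang), so it falls shut when let go
- scrap_treadle (a point): centre line of the treadle's top face on the scrap caddy, 23 mm in from its front edge; the place to press. The treadle is a horizontal steel plate with four thin black grip strips, 75 mm deep (caddy x) by 90 mm wide (caddy y), 5 mm thick, in front of the caddy with an 8 mm gap to its front wall; its top is 78 mm above the ledge at rest. It turns about a pivot 115 mm behind this point and 18 mm below its top face. The point moves with the plate
- chip_caddy: the tall, narrow steel wood-chip caddy, fixed to the ledge, with the same kind of lid and treadle: 120 mm (x) by 110 mm (y), 160 mm high; origin at the centre of its underside, treadle on its own -x side; to be left shut
- chip_lever (a joint): lever of the chip caddy (rad): 0 = treadle up and lid shut, 0.40 = treadle fully down and lid fully open; the lid opens 2.5 times the lever's angle. No catch: the lid's weight brings the treadle back up, so it falls shut when let go
- grinder: loose blue plastic pepper grinder, upright, 58 mm across, 149 mm tall; origin at the centre of its underside
- bowl: loose white ceramic pinch bowl, 80 mm across the rim, 35 mm high; origin at the centre of its underside
- tongs: loose grey silicone-tipped tongs lying flat, about 245 mm long along their own x (tips to +x), 60 mm wide, 12 mm high; origin under their middle
There are look-alikes about, which are no part of the job. Leave any yellow look-alike of the chip_caddy alone.

How it is judged:
By the outcome, as a careful person would: the job done as asked, in the order asked, and still so for the second after the job is handed in, with the robot touching nothing.
It also fails if it takes over 42 s, if anything falls off the work surface, if the arm or the gripper's body presses on something with over 40 N, if the wrist force passes 120 N, or if a joint passes its speed limit or range.

## Robot

A 7-joint arm with a two-finger parallel gripper is mounted at the origin on the work surface. World frame = base frame: x ahead of the robot, y to its left, z up, the work surface at z = 0. Lengths are in m, angles in degrees, forces in N, time in s.
With the tool pointing down it reaches from about 0.425 to 0.875 m from the base axis. Payload 4.7 kg.
Tool frame: the origin (TCP) lies midway between the tips of the shut fingers; the grasp point (between the pads) lies env.grip_point_offset behind it (env.grip_point_offset is the distance from the TCP to the grasp point, in m); z points along the fingers, y is the line along which they close (so a half turn about z gives the same grasp; the last joint's range is limited). The gripper opens to 87 mm and grips with 3 to 60 N. Pads are 19 mm wide; open, the fingers measure 117 mm over their backs; the gripper's body (75 mm by 190 mm) begins 51 mm behind the grasp point.
Start: joints at [68.99, 18.392, -4.016, 83.108, 1.295, 78.541, -3.26], TCP at [0.242, -0.603, 0.223] pointing down, gripper open.
Joint ranges: [-163.93, 163.93], [-17.29, 119.83], [-79.2, 71.16], [3.27, 140.29], [-89.18, 269.18], [5.43, 117.66], [-154.24, 154.24]. Speed limits (degrees/s): [147.25, 147.25, 180, 180, 180, 180, 180].

## Interface

Orientations are given as [roll, pitch, yaw] about the fixed x, y, z axes, in that order (R = Rz(yaw) Ry(pitch) Rx(roll)).
In Python, from cell import env gives the robot as it stands.
- The arm moves only by the shell command python3 -m creep 'ROWS' [FORCE]. ROWS is a JSON object of lists of equal length, an entry for each row: "translation": the shift along the tool's x, y, z in units of 0.08 m (1.0 is 0.08 m), a list of three; "turn": the turn, a rotation vector about the tool's x, y, z in units of 180 degrees (1.0 is 180 degrees), a list of three; "grip": the opening, from 0 (shut) to 1 (fully open). In form: {"translation": [[x, y, z], ...], "turn": [[ax, ay, az], ...], "grip": [grip, ...]}. A call has 1 to 5 rows; each row shifts and turns the commanded pose from where the row before left it, along the tool's axes as they then stand; what a row does not reach is not made up. A row lasts 1/8 s, in which the tool goes at most 62.5 mm and 10.7 degrees, less where a joint would pass 70% of its speed; a pose out of reach is approached as far as the arm can. A call with a number of a shift or a turn outside -1 to 1 is refused whole. A call with a gripper value outside its range is refused whole. The fingers move at their own pace and stop on an object; FORCE is the grip in N (left out, the last holds). Time passes only in rows, so rows that do not move let the fingers close. It gives the time, the measured TCP pose, the force, the opening and the grip force at its end, in the units of the state.
- env.get_obs(): the state, without advancing time (a new reading comes with each control period).
- env.read_camera(name): name is "side" or "top" or "wrist"; returns a dict with "frame" (420x560x3 uint8, red, green, blue), "z_map" (420x560 float32, m along the optical axis (not along the pixel's ray), 0 where there is no reading), "K" (3x3 intrinsics, pixels), "rvec" (rotation vector, rad) and "tvec" (3), from world to camera coordinates, as OpenCV has them. Camera axes: x right, y down, z forward; pixel columns grow to the right and rows downward; lengths in m; the calibration is good to about 2 mm. A picture is of the moment at which its call begins.
- env.sign_off(): hands the job in; it is judged then, once.
The state is a dict: "time_s": time; "qpos": joint angles; "joint_velocities": joint speeds; "effort": joint torques, N m; "tool_pos": TCP position; "tool_rot": TCP orientation; "force": force on the tool from outside, world axes, zero at the start; "wrist_torque": the same for the moment, N m; "grip_width": finger opening in m; "grasp_force": force on a finger pad.
Only numpy, scipy, OpenCV 4.12 (cv2) and the standard library are available. Lean on these libraries where they do the work, as an engineer would, in place of code of your own. Each camera call takes 0.05 s, during which the arm holds its last target. There are 200 camera calls.

## Working session

There is one attempt and no reset: what is moved stays moved. The work goes in short steps, Python scripts to look and compute and a shell command to move; the robot and the scene stay as the last step left them, time stands still between calls to the robot, and variables do not carry over. Pictures are saved under pics/ and viewed, at most 10 in all, crops included, and the job is handed in when it is done.

```bash
mkdir -p pics; ls; cat > h.py <<'E'
import numpy as np, cv2
from cell import env
def shot(n,f=None):
    c=env.read_camera(n); 
    if f: cv2.imwrite('pics/'+f,c['frame'][:,:,::-1])
    z=c['z_map'];K=np.array(c['K']);R=cv2.Rodrigues(np.array(c['rvec'],float))[0];t=np.array(c['tvec']).ravel()
    v,u=np.mgrid[:z.shape[0],:z.shape[1]]
    p=np.stack([(u-K[0,2])/K[0,0]*z,(v-K[1,2])/K[1,1]*z,z],-1)
    w=(p-t)@R; w[z==0]=np.nan
    return c['frame'],w
E
python3 - <<'E'
from h import *
for n in('top','side'):
    f,w=shot(n,n+'1.png'); np.save(n+'1.npy',w)
o=env.get_obs();print(o, env.grip_point_offset)
E
```

```text
pics
{'time_s': 0.1, 'qpos': array([68.9917159 , 18.43657481, -4.01439276, 83.16839679,  1.2953214 ,
       78.54285694, -3.26051793]), 'joint_velocities': array([-0.05306585, -0.00908253, -0.01360618, -0.13323002,  0.03973706,
       -0.07378832,  0.04369588]), 'effort': array([ 2.24662331e-04, -4.92571557e+01, -4.05503707e-01, -3.13398421e+01,
       -6.42305939e-02,  3.95395956e-02,  7.04411991e-05]), 'tool_pos': array([ 0.24130849, -0.60299577,  0.22154653]), 'tool_rot': array([-1.79897421e+02,  6.25108166e-03,  2.18163607e+01]), 'force': array([ 0.03369694,  0.04934681, -0.01748585]), 'wrist_torque': array([-0.04426594,  0.00839138, -0.0017148 ]), 'grasp_force': 0.0, 'grip_width': 0.08737259290895477} 0.0187
```

View pics/top1.png

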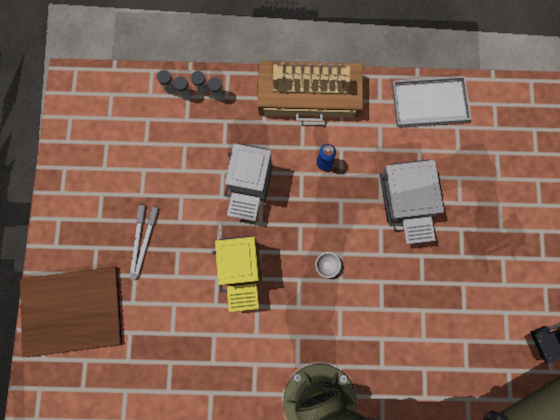

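View pics/side1.png

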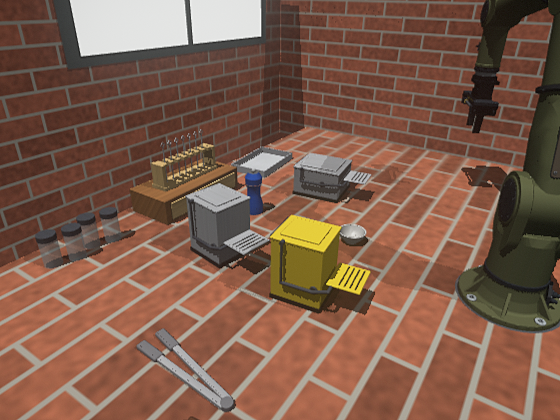

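The top picture shows three caddies: low grey (414,192) with its treadle at (419,231), tall grey (249,170), and yellow (238,262). The one at (414,192) fits the low, wide steel caddy, because it is the lowest and widest. I'll confirm that with depth and one crop.

```bash
python3 - <<'E'
from h import *
w=np.load('top1.npy')
im=cv2.imread('pics/top1.png'); cv2.imwrite('pics/crop.png',cv2.resize(im[140:260,360:470],None,fx=5,fy=5,interpolation=cv2.INTER_CUBIC)[:600])
def rect(u0,u1,v0,v1,z0,z1):
    p=w[v0:v1,u0:u1].reshape(-1,3); p=p[(p[:,2]>z0)&(p[:,2]<z1)]
    r=cv2.minAreaRect(p[:,:2].astype(np.float32)); print(len(p),np.median(p[:,2]),r); return r
rect(370,460,150,225,.098,.125)   # lid
rect(395,445,215,255,.070,.085)   # treadle
for uv in((249,165),(238,258),(414,185),(419,231)): print(uv,w[uv[1],uv[0]])
E
```

```text
2706 0.1091529261598984 ((0.6479274034500122, -0.26828598976135254), (0.17117057740688324, 0.1653701812028885), 8.590526580810547)
711 0.07884928605497724 ((0.5247258543968201, -0.27894192934036255), (0.08345673233270645, 0.11500899493694305), 8.33870792388916)
(249, 165) [0.68749376 0.2286581  0.17240069]
(238, 258) [0.41437106 0.24895233 0.17111927]
(414, 185) [ 0.65315695 -0.27188725  0.1140113 ]
(419, 231) [ 0.51643983 -0.29309883  0.0802877 ]
```

View pics/crop.png

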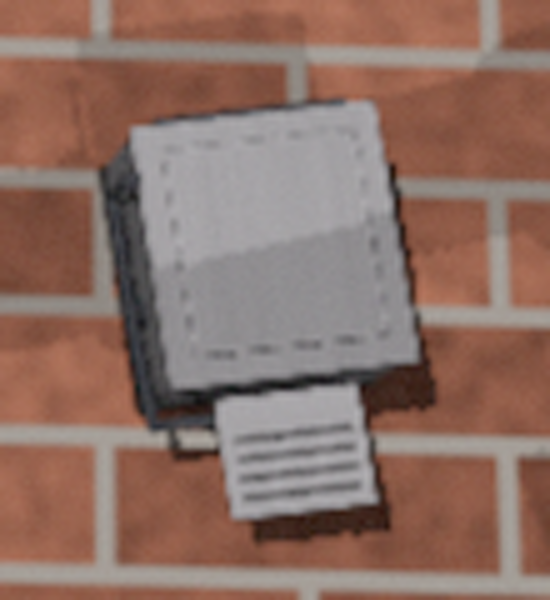

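The picture confirms it: the lid top is at about 0.11 m, against 0.17 m for the other two, and the grey treadle with four strips is around crop (300,445). Caddy yaw is about 8.4° and the press point about (0.512, -0.290). I'll turn to the caddy's yaw, shut the fingers and move above it.

```bash
python3 -m creep '{"translation":[[0,0,0],[0,0,0],[0.5,-0.4,0],[0.5,-0.4,0],[0.5,-0.4,0]],"turn":[[0,0,0.037],[0,0,0.037],[0,0,0],[0,0,0],[0,0,0]],"grip":[0,0,0,0,0]}' 20
python3 -m creep '{"translation":[[0.5,-0.43,0],[0.5,-0.43,0],[0.5,-0.43,0],[0.45,-0.43,0],[0.44,-0.43,0]],"turn":[[0,0,0],[0,0,0],[0,0,0],[0,0,0],[0,0,0]],"grip":[0,0,0,0,0]}'
python3 -m creep '{"translation":[[0,0,0.3],[0,0,0.3],[0,0,0],[0,0,0]],"turn":[[0,0,0],[0,0,0],[0,0,0],[0,0,0]],"grip":[0,0,0,0]}'
python3 - <<'E'
from h import *
f,w=shot('top','top2.png'); f,w2=shot('wrist','wrist2.png')
for n,a in(('top',w),('wrist',w2)):
    m=(a[...,2]>.073)&(a[...,2]<.084)&(abs(a[...,0]-.515)<.07)&(abs(a[...,1]+.285)<.075)
    m=cv2.morphologyEx(m.astype(np.uint8),cv2.MORPH_OPEN,np.ones((5,5)))>0
    if m.sum()>20: print(n,m.sum(),np.median(a[m][:,2]),cv2.minAreaRect(a[m][:,:2].astype(np.float32)))
E
```

```text
time_s: 0.72
tool_pos: [0.3468, -0.4894, 0.2221]
tool_rot: [-180.0, 0.0, 8.5]
force: [1.3, -0.1, 0.2]
grip_width: 0.045
grasp_force: 0.0
time_s: 1.35
tool_pos: [0.5104, -0.2909, 0.2222]
tool_rot: [-180.0, 0.0, 8.5]
force: [-0.2, -0.3, -1.2]
grip_width: 0.0015
grasp_force: 0.0
time_s: 1.85
tool_pos: [0.51, -0.2927, 0.1753]
tool_rot: [180.0, -0.0, 8.5]
force: [0.1, -0.1, 0.7]
grip_width: 0.0002
grasp_force: 0.0
wrist 8486 0.07764333961700107 ((0.5197380185127258, -0.2755056321620941), (0.07474335283041, 0.12512405216693878), 8.476597785949707)
```

View pics/wrist2.png

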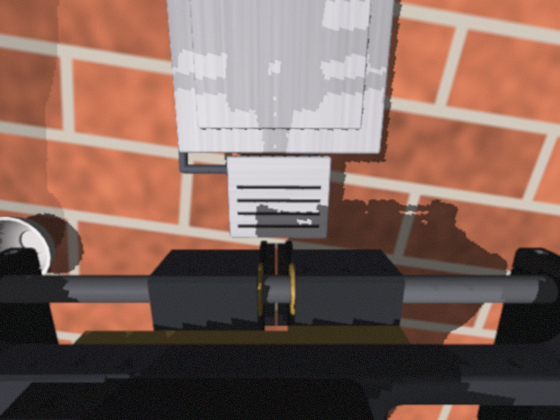

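The wrist view shows the treadle plate at (228–330, 157–237) with the fingers centred in front of it. By depth, the TCP is within about 2 mm laterally. I'll shift 4 mm forward of centre and descend.

```bash
Z='x'; python3 -m creep '{"translation":[[-0.05,0,0.3],[0,0,0.3],[0,0,0.3],[0,0,0.2],[0,0,0]],"turn":[[0,0,0],[0,0,0],[0,0,0],[0,0,0],[0,0,0]],"grip":[0,0,0,0,0]}'
python3 -m creep '{"translation":[[0,0,0.05],[0,0,0.05],[0,0,0.05],[0,0,0.05],[0,0,0.05]],"turn":[[0,0,0],[0,0,0],[0,0,0],[0,0,0],[0,0,0]],"grip":[0,0,0,0,0]}'
```

```text
time_s: 2.58
tool_pos: [0.5053, -0.2928, 0.0859]
tool_rot: [-179.9, 0.1, 8.5]
force: [0.2, 0.1, 0.5]
grip_width: 0.0003
grasp_force: 0.0
time_s: 3.2
tool_pos: [0.5053, -0.2936, 0.0674]
tool_rot: [180.0, 0.1, 8.5]
force: [-4.0, 0.2, 5.6]
grip_width: 0.0005
grasp_force: 2.9
```

```bash
python3 -m creep '{"translation":[[0,0,0.05],[0,0,0.05],[0,0,0.05],[0,0,0.05],[0,0,0.05]],"turn":[[0,0,0],[0,0,0],[0,0,0],[0,0,0],[0,0,0]],"grip":[0,0,0,0,0]}'
python3 -m creep '{"translation":[[0,0,0.04],[0,0,0.03],[0,0,0.03],[0,0,0.02],[0,0,0]],"turn":[[0,0,0],[0,0,0],[0,0,0],[0,0,0],[0,0,0]],"grip":[0,0,0,0,0]}'
```

```text
time_s: 3.82
tool_pos: [0.5059, -0.2934, 0.0465]
tool_rot: [180.0, -0.0, 8.5]
force: [-1.3, -0.7, 3.9]
grip_width: 0.0003
grasp_force: 2.0
time_s: 4.45
tool_pos: [0.5059, -0.2926, 0.0367]
tool_rot: [-180.0, 0.0, 8.5]
force: [0.5, -0.6, 2.6]
grip_width: 0.0007
grasp_force: 1.1
```

```bash
python3 -m creep '{"translation":[[0,0,0.02],[0,0,0.02],[0,0,0],[0,0,0]],"turn":[[0,0,0],[0,0,0],[0,0,0],[0,0,0]],"grip":[0,0,0,0]}'
```

```text
time_s: 4.95
tool_pos: [0.506, -0.2927, 0.0342]
tool_rot: [-180.0, -0.0, 8.5]
force: [-0.2, 0.9, 5.0]
grip_width: 0.0001
grasp_force: 2.7
```

```bash
python3 -m creep '{"translation":[[0,0,0.02],[0,0,0.01],[0,0,0],[0,0,0]],"turn":[[0,0,0],[0,0,0],[0,0,0],[0,0,0]],"grip":[0,0,0,0]}'
python3 - <<'E'
from h import *
f,w=shot('side','side3.png'); cv2.imwrite('pics/side3c.png',cv2.resize(f[100:240,250:430,::-1],None,fx=3,fy=3))
print(env.get_obs()['force'],env.get_obs()['tool_pos'])
p=w[110:200,270:370].reshape(-1,3);c,s=np.cos(np.radians(8.5)),np.sin(np.radians(8.5))
d=p[:,:2]-[.651,-.268]; x=d[:,0]*c+d[:,1]*s;y=-d[:,0]*s+d[:,1]*c;z=p[:,2]
m=(abs(y)<.07)&(z>.13)&(x>-.1)&(x<.16)
k=np.polyfit(x[m],z[m],1);print(m.sum(),k,np.arctan(-k[0]),x[m].min(),x[m].max(),z[m].max())
E
```

```text
time_s: 5.45
tool_pos: [0.5062, -0.2928, 0.0337]
tool_rot: [180.0, -0.0, 8.5]
force: [-4.9, 3.7, 16.2]
grip_width: 0.0008
grasp_force: 8.6
[-4.33643357  1.99148213 16.83753797] [ 0.50621837 -0.29274894  0.03374363]
241 [-1.53215473  0.22044277] 0.9925424943282485 -0.014162783815185499 0.06183768620686741 0.2425182904019261
```

View pics/side3c.png

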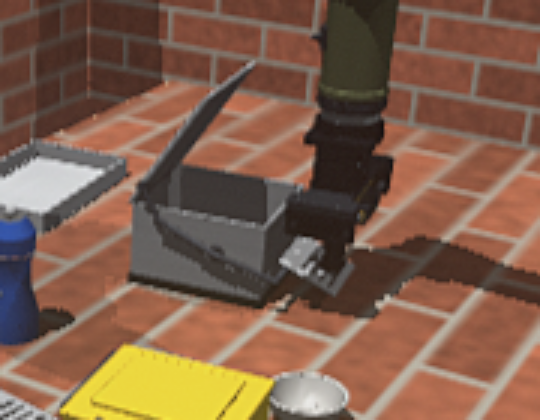

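The crop shows the lid swung up (edge around (250,65)), with the treadle at (315,262) pressed down. The fitted lid angle is 0.99 rad and the treadle is against its stop at 17 N. I'll hold it there.

```bash
python3 -m creep '{"translation":[[0,0,0],[0,0,0],[0,0,0],[0,0,0],[0,0,0]],"turn":[[0,0,0],[0,0,0],[0,0,0],[0,0,0],[0,0,0]],"grip":[0,0,0,0,0]}'
python3 -m creep '{"translation":[[0,0,0],[0,0,0],[0,0,0],[0,0,0],[0,0,0]],"turn":[[0,0,0],[0,0,0],[0,0,0],[0,0,0],[0,0,0]],"grip":[0,0,0,0,0]}'
python3 -m creep '{"translation":[[0,0,0],[0,0,0],[0,0,0],[0,0,0],[0,0,0]],"turn":[[0,0,0],[0,0,0],[0,0,0],[0,0,0],[0,0,0]],"grip":[0,0,0,0,0]}'
python3 -m creep '{"translation":[[0,0,-0.02],[0,0,-0.02],[0,0,-0.02],[0,0,-0.02],[0,0,-0.02]],"turn":[[0,0,0],[0,0,0],[0,0,0],[0,0,0],[0,0,0]],"grip":[0,0,0,0,0]}'
```

```text
time_s: 6.12
tool_pos: [0.5062, -0.2927, 0.0337]
tool_rot: [180.0, -0.0, 8.5]
force: [-4.3, 3.2, 16.7]
grip_width: 0.0008
grasp_force: 8.6
time_s: 6.75
tool_pos: [0.5062, -0.2927, 0.0337]
tool_rot: [180.0, -0.0, 8.5]
force: [-4.5, 2.2, 16.7]
grip_width: 0.0007
grasp_force: 8.6
time_s: 7.38
tool_pos: [0.5062, -0.2928, 0.0338]
tool_rot: [180.0, -0.0, 8.5]
force: [-4.6, 3.0, 16.2]
grip_width: 0.0003
grasp_force: 8.6
time_s: 8.0
tool_pos: [0.5051, -0.2929, 0.039]
tool_rot: [-180.0, 0.1, 8.5]
force: [-1.6, 0.4, 2.7]
grip_width: 0.0008
grasp_force: 1.3
```

```bash
python3 -m creep '{"translation":[[0,0,-0.02],[0,0,-0.02],[0,0,-0.02],[0,0,-0.02],[0,0,-0.02]],"turn":[[0,0,0],[0,0,0],[0,0,0],[0,0,0],[0,0,0]],"grip":[0,0,0,0,0]}'
```

```text
time_s: 8.62
tool_pos: [0.5055, -0.2934, 0.0475]
tool_rot: [180.0, 0.0, 8.5]
force: [-3.1, 1.2, 3.1]
grip_width: 0.0006
grasp_force: 2.0
```

Still in contact, and the treadle is following evenly.

```bash
python3 -m creep '{"translation":[[0,0,-0.02],[0,0,-0.02],[0,0,-0.02],[0,0,-0.02],[0,0,-0.02]],"turn":[[0,0,0],[0,0,0],[0,0,0],[0,0,0],[0,0,0]],"grip":[0,0,0,0,0]}'
python3 -m creep '{"translation":[[0,0,-0.02],[0,0,-0.02],[0,0,-0.02],[0,0,-0.02],[0,0,-0.02]],"turn":[[0,0,0],[0,0,0],[0,0,0],[0,0,0],[0,0,0]],"grip":[0,0,0,0,0]}'
python3 -m creep '{"translation":[[0,0,-0.015],[0,0,-0.015],[0,0,-0.015],[0,0,-0.01],[0,0,-0.01]],"turn":[[0,0,0],[0,0,0],[0,0,0],[0,0,0],[0,0,0]],"grip":[0,0,0,0,0]}'
python3 -m creep '{"translation":[[0,0,-0.01],[0,0,-0.01],[0,0,-0.01],[0,0,-0.01],[0,0,-0.01]],"turn":[[0,0,0],[0,0,0],[0,0,0],[0,0,0],[0,0,0]],"grip":[0,0,0,0,0]}'
```

```text
time_s: 9.25
tool_pos: [0.5057, -0.2933, 0.0556]
tool_rot: [180.0, 0.0, 8.5]
force: [-4.5, -0.9, 3.4]
grip_width: 0.0002
grasp_force: 2.4
time_s: 9.88
tool_pos: [0.5058, -0.2933, 0.0636]
tool_rot: [180.0, -0.0, 8.5]
force: [-4.0, -1.9, 4.3]
grip_width: 0.0003
grasp_force: 2.7
time_s: 10.5
tool_pos: [0.5061, -0.2932, 0.0689]
tool_rot: [180.0, -0.0, 8.5]
force: [-3.8, -1.6, 5.4]
grip_width: 0.0004
grasp_force: 2.8
time_s: 11.12
tool_pos: [0.5065, -0.2931, 0.073]
tool_rot: [180.0, -0.1, 8.5]
force: [-3.3, -1.8, 5.6]
grip_width: 0.0003
grasp_force: 2.8
```

```bash
python3 -m creep '{"translation":[[0,0,-0.01],[0,0,-0.01],[0,0,-0.01],[0,0,-0.01],[0,0,-0.01]],"turn":[[0,0,0],[0,0,0],[0,0,0],[0,0,0],[0,0,0]],"grip":[0,0,0,0,0]}'
python3 -m creep '{"translation":[[0,0,-0.01],[0,0,-0.01],[0,0,-0.01],[0,0,-0.01],[0,0,-0.01]],"turn":[[0,0,0],[0,0,0],[0,0,0],[0,0,0],[0,0,0]],"grip":[0,0,0,0,0]}'
```

```text
time_s: 11.75
tool_pos: [0.507, -0.2931, 0.0772]
tool_rot: [179.9, -0.1, 8.5]
force: [-3.3, -2.8, 5.6]
grip_width: 0.0008
grasp_force: 2.8
time_s: 12.38
tool_pos: [0.506, -0.2925, 0.0802]
tool_rot: [-180.0, -0.0, 8.5]
force: [-0.5, 0.1, -0.1]
grip_width: 0.0007
grasp_force: 0.0
```

Contact ended at rest height (about 0.078 m). I'll take the hand away and check the lid.

```bash
python3 -m creep '{"translation":[[0,0,-0.1],[0,0,-0.3],[0,0,-0.5],[0,0,-0.5],[-0.3,0,-0.3]],"turn":[[0,0,0],[0,0,0],[0,0,0],[0,0,0],[0,0,0]],"grip":[0,0,0,0,0]}'
python3 -m creep '{"translation":[[-0.5,0.3,0],[-0.5,0.3,0],[-0.2,0.2,0],[0,0,0],[0,0,0]],"turn":[[0,0,0],[0,0,0],[0,0,0],[0,0,0],[0,0,0]],"grip":[0,0,0,0,0]}'
python3 - <<'E'
from h import *
f,w=shot('side','side4.png')
f,t=shot('top','top4.png')
print(np.nanmedian(t[175:200,400:430,2]),np.load('top1.npy')[175:200,400:430,2].mean(),t[231,419])
print(env.get_obs()['joint_velocities'].round(2))
E
```

```text
time_s: 13.0
tool_pos: [0.4841, -0.2959, 0.2195]
tool_rot: [179.9, -0.2, 8.7]
force: [-0.5, -0.2, -0.1]
grip_width: 0.001
grasp_force: 0.0
time_s: 13.62
tool_pos: [0.3978, -0.3727, 0.2168]
tool_rot: [-180.0, -0.1, 8.6]
force: [-0.8, 0.4, 0.3]
grip_width: 0.0004
grasp_force: 0.0
0.11084313926860229 0.11080924153452683 [ 0.51679957 -0.29384964  0.07753643]
[-0.18  0.11  0.25  0.1   0.25 -0.02  0.1 ]
```

View pics/side4.png

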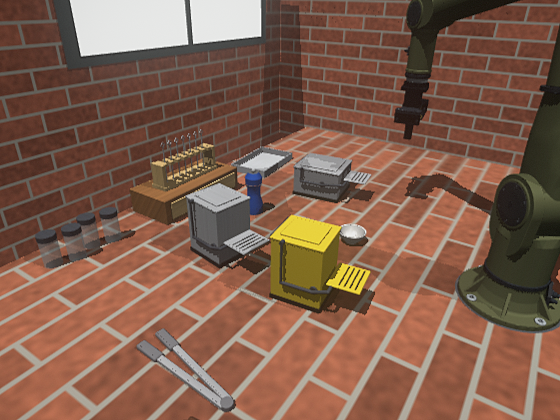

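The side view shows the low caddy shut at (323,175) with its treadle up at (357,177). Everything else is where it was, and the arm is clear at (408,110).

```bash
python3 -c "from cell import env; print(env.sign_off())"
```

```text
the job is handed in; nothing more can be done
None
```

I pressed the low steel caddy's treadle to its stop with the lid fully open, held it for just over two seconds, let the lid ease shut under the fingers, withdrew the hand and handed the job in at about 14 s, with nothing else disturbed.

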